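# Seat a lens on the vacuum chuck and hold the pump plunger in the green

### The arm

A 6-joint arm with a two-finger parallel gripper is mounted at the origin on a cart in front of the work surface, level with it; the furniture and walls round the work are solid. World frame = base frame: x ahead of the robot, y to its left, z up, the work surface at z = 0. Lengths are in m, angles in degrees, forces in N, time in s.
With the tool pointing down it reaches from about 0.35 to 0.875 m from the base axis. Payload 4.2 kg.
Tool frame: the origin (TCP) lies midway between the tips of the shut fingers; the grasp point (between the pads) lies r.grasp_offset behind it (r.grasp_offset is the distance from the TCP to the grasp point, in m); z points along the fingers, y is the direction in which the jaws open and shut (so a half turn about z gives the same grasp; the last joint's range is limited). The gripper opens to 87 mm and grips with 3 to 60 N. Pads are 19 mm wide; open, the fingers measure 117 mm over their backs; the gripper's body (75 mm by 190 mm) begins 51 mm behind the grasp point.
Start: joints at [92.109, 22.042, 0.453, 0, -68.411, -14.817], TCP at [0.137, 0.61, 0.223] pointing down, gripper open.
Joint ranges: [-179.83, 179.83], [-69.29, 118.12], [-61.27, 80.66], [-181.25, 117.63], [-171.15, -9.14], [-177.46, 177.46]. Speed limits (degrees/s): [159.86, 159.86, 180, 180, 180, 180].

### API

Orientations are given as a 3x3 rotation matrix whose columns are the frame's x, y, z axes.
In Python, from station import sense, optics, r gives the robot as it stands. The module is installed in compiled form; this text tells all that it offers.
- The arm moves only by the tool servo_tool, never from a script. Its argument "deltas" is a list of rows, each an object with "slide": the shift along the tool's x, y, z in units of 25 mm (1.0 is 25 mm), a list of three; "spin": the turn about the tool's z in units of 8 degrees (1.0 is 8 degrees). A call has 1 to 10 rows; each row shifts and turns the pose as measured when the row begins, along the tool's axes as they then stand; what a row does not reach is not made up. A row lasts 1/10 s, in which the tool goes at most 50 mm and 8.59 degrees, less where a joint would pass 70% of its speed; a pose out of reach is approached as far as the arm can. A call is refused whole if a number of a shift passes 1 or a number of a turn 1, either way. A call with a gripper value outside its range is refused whole. "gripper" is the closure in counts, from 0 (fully open) to 255 (shut), set as the call begins (left out, the last holds). The fingers move at their own pace and stop on an object; the grip force is fixed at half the most. Time passes only in rows, so rows that do not move let the fingers close. It gives the time, the measured TCP pose, the force and the opening at its end, in the units of the state.
- sense(): the state, without advancing time (a new reading comes with each control period).
- optics.capture(name): name is "scene" or "top" or "wrist"; returns a dict with "frame" (420x560x3 uint8, red, green, blue), "camera_matrix" (3x3 intrinsics, pixels), "eye" and "rotation" of the camera in the world. Camera axes: x right, y down, z forward; pixel columns grow to the right and rows downward; lengths in m; the calibration is good to about 2 mm. A picture is of the moment at which its call begins. There is no depth.
- r.finish_job(): hands the job in, once; it reports no verdict.
The state is a dict: "time_s": time; "joints": joint angles; "joint_velocities": joint speeds; "effort": joint torques, N m; "tcp_pos": TCP position; "ee_rot": TCP orientation; "wrist_force": force on the tool from outside, world axes, zero at the start; "moment": the same for the moment, N m; "gripper_width": opening from 0.0 (shut) to 1.0 (fully open).
Only numpy, scipy, OpenCV 4.12 (cv2) and the standard library are available. Lean on these libraries where they do the work, as an engineer would, in place of code of your own. Each camera call takes 0.05 s, during which the arm holds its last target.

### The job

Set the black spare lens down, centred and flat, on the narrow post with the orange rubber top of the vacuum chuck and let go of it; do not drop it. Then press the blue spring-loaded plunger down with the fingers until its pointer stands in the green field of the scale, never into the red, and finish while still holding it there so the lens stays sucked down. Leave the blue-lidded pot, the petri dish and the white canister of cotton buds where they are.

Things in the scene. Friction and masses are not known exactly. Their poses are not given: they have to be found in the camera images.
- lens: loose spare microscope lens: short black disc with dark glass face, 47 mm diameter, 19 mm high, about 0.1 kg; origin at the centre of its underside, z up. Take it across its diameter from above.
- seat (a point): centre of the flat orange rubber top of the post, 55 mm above the bench. The post head is a disc of 32 mm diameter, 11 mm thick, on a 20 mm column, so a centred lens overhangs it by 7.5 mm all round. z up.
- chuck: vacuum chuck, fixed to the bench: grey base plate 90 x 200 x 15 mm (its x, y, z); origin at the centre of its underside. The seat post stands at y = +55 mm, the plunger at y = -55 mm, both at x = 0. A scale plate 28 mm wide and 5 mm thick, its top 67 mm above the bench, stands behind the plunger at x = +36 mm, with a white field at the top, green in the middle, red at the bottom.
- plunger (a joint): travel of the blue plunger straight down, m: 0 at rest (up), stop at 0.030. It springs back when let go: 5 N starts it moving and each further mm takes 0.25 N (9 N at 16 mm). Its black pointer is in the green field from 0.012 to 0.020, above that in the red.
- knob_top (a point): centre of the flat top of the blue plunger knob, a disc of 32 mm diameter and 18 mm high, on a 10 mm stem; 85 mm above the bench at rest, 73 to 65 mm with the pointer in the green; z up.
- blue_pot: loose specimen pot with a blue screw lid, 46 mm diameter, 56 mm high; origin at the centre of its underside. Bystander.
- dish: loose clear petri dish, 59 mm diameter, 15 mm high; origin at the centre of its underside. Bystander.
- swabs: loose white round cotton-bud canister, 67 mm diameter, 94 mm high; origin at the centre of its underside. Bystander, behind the work.
Things that resemble listed ones, but are neither listed nor needed, are in the scene too. There is more than one size of the lens; the one meant has the size given above.

How it is judged:
By the outcome, as a careful person would: the job done as asked, in the order asked, and still so for the second after the job is handed in, while the arm keeps its last pose, push and grip.
It also fails if it takes over 51 s, if anything falls off the work surface, if the arm or the gripper's body presses on something with over 40 N, if the wrist force passes 120 N, or if a joint passes its speed limit or range.

## Working session

There is one attempt and no reset: what is moved stays moved. The work goes in short steps, Python scripts to look and compute and a tool call to move; the robot and the scene stay as the last step left them, time stands still between calls to the robot, and variables do not carry over. Pictures are saved under pics/ and viewed, and the job is handed in when it is done.

Besides the shell and the picture viewer there is one more tool, called after "Call:" as a command line: name --argument value ..., lists and objects as JSON in quotes. servo_tool: Moves the arm, as the interface text tells. Its arguments: {"type":"object","properties":{"deltas":{"type":"array"},"gripper":{"type":"number"}},"required":["deltas"]}

```bash
mkdir -p pics; cat > h.py <<'E'
import numpy as np, cv2
from station import sense, optics, r
def cap(n,f):
    d=optics.capture(n); cv2.imwrite('pics/'+f+'.png',d['frame'][:,:,::-1]); np.savez('pics/'+f+'.npz',**d); return d
def ld(f): return dict(np.load('pics/'+f+'.npz'))
def ray(d,u,v):
    k=np.linalg.solve(d['camera_matrix'],[u,v,1.]); return d['eye'],d['rotation']@k
def onz(d,u,v,z):
    e,k=ray(d,u,v); return e+k*(z-e[2])/k[2]
def proj(d,p):
    c=d['rotation'].T@(np.array(p)-d['eye']); q=d['camera_matrix']@c; return q[:2]/q[2]
E
python3 - <<'E'
from h import *
for n in ['scene','top','wrist']:
    d=cap(n,n+'0'); print(n,d['eye'].round(3),d['rotation'].round(3).tolist(),d['camera_matrix'].round(1).tolist())
s=sense(); print(s, r.grasp_offset)
E
```

```text
scene [0.2   0.893 0.626] [[-0.875, -0.305, 0.375], [-0.483, 0.534, -0.693], [0.011, -0.788, -0.615]] [[540.9, 0.0, 285.7], [0.0, 540.9, 201.1], [0.0, 0.0, 1.0]]
top [0.452 0.273 0.943] [[0.016, -0.994, 0.111], [-1.0, -0.016, 0.005], [-0.003, -0.112, -0.994]] [[392.5, 0.0, 279.9], [0.0, 392.5, 206.0], [0.0, 0.0, 1.0]]
wrist [0.207 0.595 0.385] [[-0.219, -0.941, -0.256], [-0.976, 0.212, 0.056], [0.002, 0.262, -0.965]] [[348.6, 0.0, 277.6], [0.0, 348.6, 210.9], [0.0, 0.0, 1.0]]
{'time_s': 0.15, 'joints': array([ 9.21096151e+01,  2.20794098e+01,  3.97134756e-01, -1.91685973e-02,
       -6.84107070e+01, -1.48151654e+01]), 'joint_velocities': array([-0.01046175, -0.02078759,  0.2775994 ,  0.19344904,  0.09442938,
       -0.08733906]), 'effort': array([ 3.00390275e-04, -3.91051877e+01,  1.87587672e+01,  4.22229096e+00,
        1.23934419e-02, -1.39098897e-04]), 'tcp_pos': array([0.13737041, 0.60924997, 0.22172317]), 'ee_rot': array([[ 9.75486120e-01, -2.20060827e-01, -2.51135220e-04],
       [-2.20060941e-01, -9.75484759e-01, -1.63317550e-03],
       [ 1.14419372e-04,  1.64840509e-03, -9.99998635e-01]]), 'wrist_force': array([0.56123222, 0.46466058, 0.39347031]), 'moment': array([-0.00262851,  0.01394563,  0.01006438]), 'gripper_width': 1.0003939649663307} 0.0187
```

View pics/scene0.png

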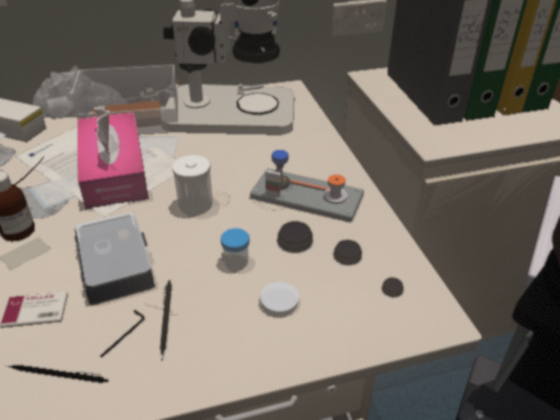

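View pics/top0.png

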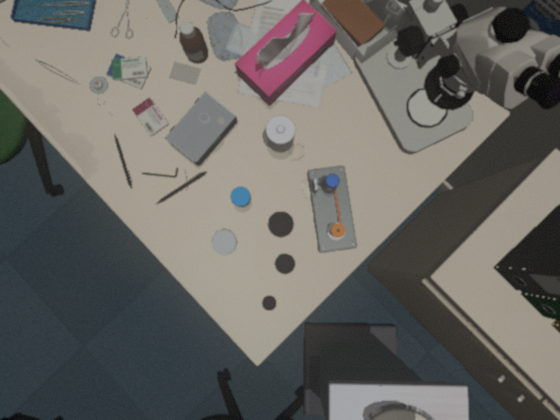

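View pics/wrist0.png

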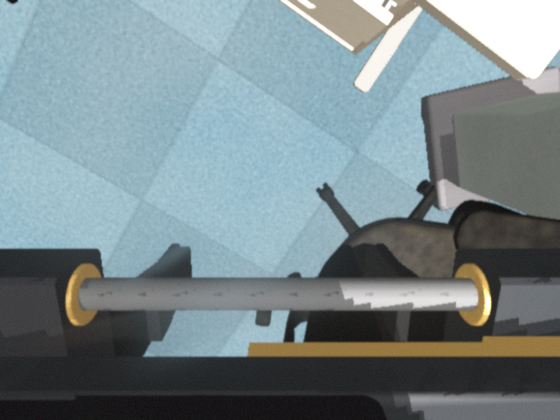

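The scene view shows the chuck at (305,190), with the knob at (280,157) and the orange post at (337,182). There are three black discs at (295,236), (348,251) and (393,287), the pot at (235,248), the dish at (279,298) and the canister at (193,185). The top view agrees: discs at (281,224), (285,263) and (269,303), seat at (338,230), knob at (332,181). The wrist view shows only floor and the fingers.

```bash
python3 - <<'E'
from h import *
for n,boxes in [('top0',[(255,205,305,320)]),('scene0',[(270,215,410,300)])]:
    d=ld(n); f=d['frame']; g=f.max(2)
    x0,y0,x1,y1=boxes[0]
    m=np.zeros_like(g); m[y0:y1,x0:x1]=(g[y0:y1,x0:x1]<95)*255
    for c in cv2.findContours(m,cv2.RETR_EXTERNAL,cv2.CHAIN_APPROX_NONE)[0]:
        if cv2.contourArea(c)<40: continue
        e=cv2.fitEllipse(c); b=cv2.boundingRect(c)
        P=onz(d,*e[0],0.0095); print(n,'disc',np.round(e[0],1),np.round(e[1],1),b,P.round(4), 'area diam mm', )
        k=np.linalg.norm(P-d['eye'])/d['camera_matrix'][0,0]; print('   diam mm', (np.array(e[1])+1)*k*1000)
    hsv=cv2.cvtColor(f,cv2.COLOR_RGB2HSV)
    for nm,lo,hi,z in [('orange',(5,150,120),(18,255,255),.055),('blue',(112,120,60),(130,255,255),.085),('lightblue',(98,150,80),(111,255,255),.056)]:
        m=cv2.inRange(hsv,lo,hi)
        for c in cv2.findContours(m,cv2.RETR_EXTERNAL,cv2.CHAIN_APPROX_NONE)[0]:
            if cv2.contourArea(c)<40: continue
            e=cv2.fitEllipse(c); print(n,nm,np.round(e[0],1),np.round(e[1],1),cv2.boundingRect(c),onz(d,*e[0],z).round(4))
d=ld('top0');cv2.imwrite('pics/topz.png',cv2.resize(d['frame'][150:320,200:400,::-1],None,fx=3.5,fy=3.5,interpolation=2))
d=ld('scene0');cv2.imwrite('pics/scenez.png',cv2.resize(d['frame'][140:310,220:420,::-1],None,fx=3.5,fy=3.5,interpolation=2))
E
```

```text
top0 disc [268.8 302.6] [12.4 13.2] (263, 296, 13, 14) [0.3297 0.2997 0.0095] area diam mm
   diam mm [32.04382599 34.07682991]
top0 disc [284.5 263.3] [18.1 18.5] (275, 254, 20, 20) [0.421  0.2647 0.0095] area diam mm
   diam mm [45.41211133 46.42205361]
top0 disc [280.4 223.8] [23.6 24.1] (269, 212, 24, 25) [0.514  0.2757 0.0095] area diam mm
   diam mm [58.58941365 59.70174457]
scene0 disc [392.4 287.1] [17.4 19.7] (383, 278, 20, 19) [0.3292 0.3052 0.0095] area diam mm
   diam mm [29.27588649 32.93274943]
scene0 disc [347.3 252.3] [23.1 26.7] (334, 241, 27, 24) [0.4214 0.2679 0.0095] area diam mm
   diam mm [40.34583762 46.35981843]
scene0 disc [294.6 236.8] [29.8 34. ] (278, 222, 34, 30) [0.5154 0.2772 0.0095] area diam mm
   diam mm [52.79540947 60.01312042]
scene0 disc [405.3 219.8] [ 8.8 17.4] (398, 215, 12, 16) [0.3653 0.1398 0.0095] area diam mm
   diam mm [17.86824217 33.67054098]
scene0 disc [341.2 217.2] [ 3.5 28.4] (324, 215, 28, 6) [0.4678 0.1896 0.0095] area diam mm
   diam mm [ 8.11176695 52.90405633]
scene0 orange [336.3 179.8] [ 8.2 14.9] (329, 176, 15, 9) [0.4996 0.1489 0.055 ]
scene0 blue [279.7 154.5] [ 7.4 13.2] (273, 151, 14, 8) [0.6069 0.1672 0.085 ]
scene0 lightblue [234.7 237.6] [14.6 23.4] (223, 230, 24, 16) [0.5728 0.3718 0.056 ]
```

View pics/topz.png

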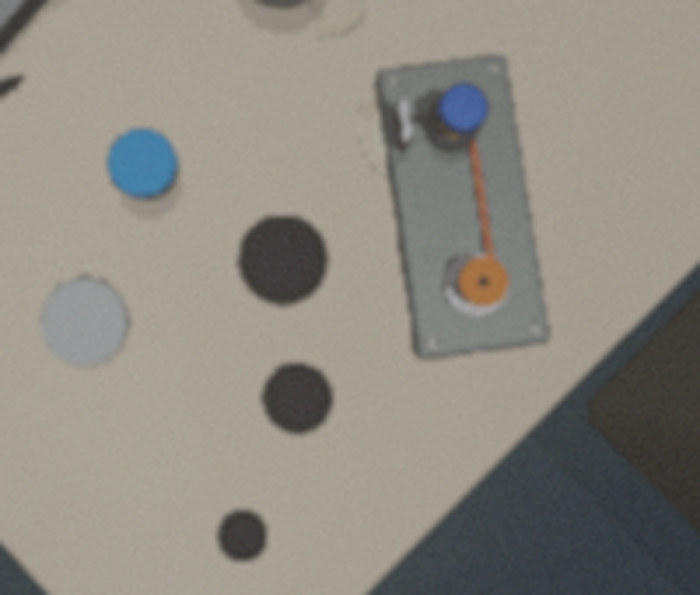

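View pics/scenez.png

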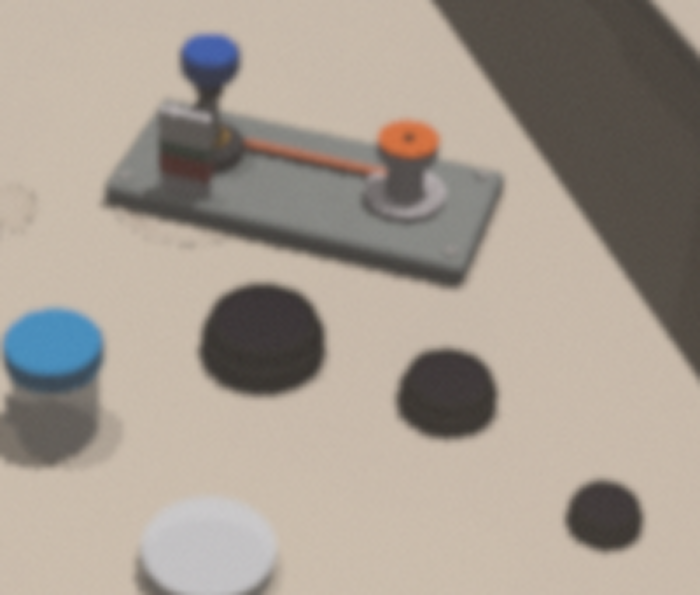

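```bash
python3 - <<'E'
from h import *
t=ld('top0'); s=ld('scene0')
def ell(d,lo,hi,box):
    hsv=cv2.cvtColor(d['frame'],cv2.COLOR_RGB2HSV); m=cv2.inRange(hsv,lo,hi); k=np.zeros_like(m); x0,y0,x1,y1=box; k[y0:y1,x0:x1]=m[y0:y1,x0:x1]
    c=max(cv2.findContours(k,cv2.RETR_EXTERNAL,cv2.CHAIN_APPROX_NONE)[0],key=cv2.contourArea); return cv2.fitEllipse(c)
a=ell(t,(5,110,90),(20,255,255),(325,215,350,245)); b=ell(t,(108,90,50),(130,255,255),(320,165,350,195))
bs=ell(s,(108,90,50),(130,255,255),(265,145,295,165))
print(a,b,bs)
S=onz(t,*a[0],.055); K=onz(t,*b[0],.085); print('seat',S,'knob',K,np.linalg.norm((S-K)[:2]))
def tri(p,q):
    e1,k1=ray(t,*p); e2,k2=ray(s,*q); A=np.c_[k1,-k2]; x=np.linalg.lstsq(A,e2-e1,rcond=None)[0]; return e1+k1*x[0], e2+k2*x[1]
print('tri seat',tri(a[0],(336.7,179.3)),'knob',tri(b[0],(279.9,153.5)))
# base plate corners from zoom, z=.015
Q=[onz(t,200+x/3.5,150+y/3.5,.015) for x,y in [(378,70),(505,57),(549,342),(416,357)]]
print(np.round(Q,4)); c=np.mean(Q,0); print('ctr',c, 'seat/knob mid',(S+K)/2)
v=(Q[3]-Q[0]+Q[2]-Q[1]); print('axis',np.degrees(np.arctan2(v[1],v[0])), 'S-K',np.degrees(np.arctan2(*(S-K)[1::-1])))
print('lens z=.019',onz(t,284.5,263.3,.019))
hsv=None
print('pot',onz(t,200+143/3.5,150+162/3.5,.056),'dish',onz(t,224,241.7,.015))
print(proj(s,[*S[:2],.055]),proj(s,[*K[:2],.085]))
E
```

```text
((337.6597900390625, 229.68878173828125), (12.213184356689453, 13.11493968963623), 51.4405632019043) ((331.9765319824219, 180.45606994628906), (12.211564064025879, 12.910536766052246), 1.0999127626419067) ((279.6270751953125, 154.9650421142578), (8.66788387298584, 14.419174194335938), 91.20578002929688)
seat [0.4995515  0.14602927 0.055     ] knob [0.60670438 0.16286477 0.085     ] 0.10846739148701716
tri seat (array([0.49959448, 0.14591515, 0.05420285]), array([0.49996473, 0.14606481, 0.05420139])) knob (array([0.60680625, 0.16279233, 0.08443639]), array([0.60856302, 0.16361883, 0.08464767]))
[[0.6439 0.2115 0.015 ]
 [0.6544 0.1243 0.015 ]
 [0.4601 0.0952 0.015 ]
 [0.4487 0.1844 0.015 ]]
ctr [0.55176314 0.15386882 0.015     ] seat/knob mid [0.55312794 0.15444702 0.07      ]
axis -171.79935030331885 S-K -171.07087488020818
lens z=.019 [0.42123975 0.26468368 0.019     ]
pot [0.5721248  0.36675727 0.056     ] dish [0.46916578 0.40786602 0.015     ]
[336.9458461  178.99803327] [280.98621925 153.41871154]
```

The lens meant is the middle disc (about 46.5 mm) at (0.421, 0.266). The two-view seat and knob are 108 mm apart against the nominal 110, at heights of 54 and 84 mm against 55 and 85. I'm moving over the lens.

Call:
servo_tool --deltas '[{"slide": [0.9,0.7,0.3]},{"slide": [0.9,0.7,0.3]},{"slide": [0.9,0.7,0.3]},{"slide": [0.9,0.7,0.3]},{"slide": [0.9,0.7,0.3]},{"slide": [0.9,0.7,0.3]},{"slide": [0.9,0.7,0.3]},{"slide": [0.9,0.7,0.3]},{"slide": [0.9,0.7,0.3]},{"slide": [0.9,0.7,0.3]}]' --gripper 0

```text
invalid input
```

Call:
servo_tool --deltas '[{"slide": [0.9,0.7,0.3],"spin": 0.0},{"slide": [0.9,0.7,0.3],"spin": 0.0},{"slide": [0.9,0.7,0.3],"spin": 0.0},{"slide": [0.9,0.7,0.3],"spin": 0.0},{"slide": [0.9,0.7,0.3],"spin": 0.0},{"slide": [0.9,0.7,0.3],"spin": 0.0},{"slide": [0.9,0.7,0.3],"spin": 0.0},{"slide": [0.9,0.7,0.3],"spin": 0.0},{"slide": [0.9,0.7,0.3],"spin": 0.0},{"slide": [0.9,0.7,0.3],"spin": 0.0}]' --gripper 0

```text
time_s: 1.15
tcp_pos: [0.3219, 0.3822, 0.1418]
ee_rot: [[0.977, -0.214, -0.002], [-0.214, -0.977, -0.004], [-0.001, 0.004, -1.0]]
wrist_force: [-0.5, 0.4, -0.6]
gripper_width: 1.0
```

Call:
servo_tool --deltas '[{"slide": [0.9,0.7,0.2],"spin": 0.0},{"slide": [0.9,0.7,0.2],"spin": 0.0},{"slide": [0.9,0.7,0.2],"spin": 0.0},{"slide": [0.9,0.7,0.2],"spin": 0.0},{"slide": [0.7,0.5,0.2],"spin": 0.0},{"slide": [0.4,0.3,0.1],"spin": 0.0},{"slide": [0,0,0],"spin": 0.0}]'

```text
time_s: 1.85
tcp_pos: [0.4207, 0.2599, 0.1113]
ee_rot: [[0.976, -0.218, -0.005], [-0.218, -0.976, -0.008], [-0.004, 0.009, -1.0]]
wrist_force: [-0.3, -0.2, -0.3]
gripper_width: 1.002
```

```bash
python3 - <<'E'
from h import *
d=cap('wrist','w1'); t=cap('top','t1'); s=sense(); print(s['tcp_pos'],s['joint_velocities'].round(2),s['wrist_force'])
print(proj(d,[.4215,.266,.019]))
E
```

```text
[0.42027965 0.26120136 0.11181285] [ 1.1  -0.37  0.35  0.07  0.08 -0.02] [-0.05483751  0.36766515 -0.04100369]
[269.44479114 213.48826724]
```

View pics/w1.png

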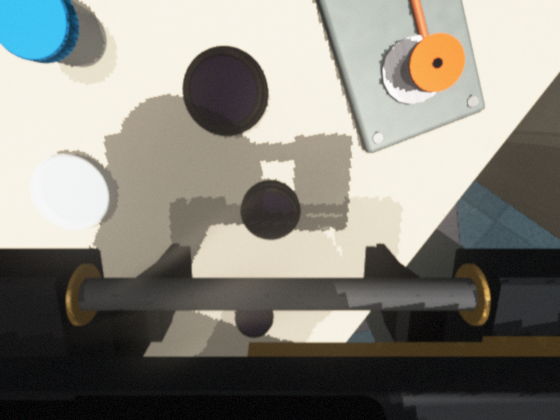

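View pics/t1.png

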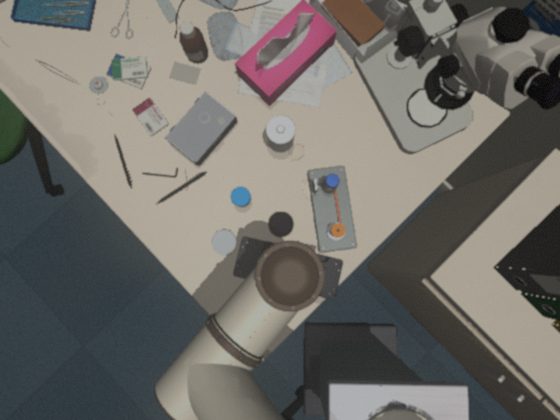

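The wrist view shows the lens at (270,210), close to the predicted (269,213), and the seat at (437,63). I'll measure both from this nearer view.

```bash
cat >> h.py <<'E'
def big(m,box):
    k=np.zeros_like(m); x0,y0,x1,y1=box; k[y0:y1,x0:x1]=m[y0:y1,x0:x1]
    return max(cv2.findContours(k,cv2.RETR_EXTERNAL,cv2.CHAIN_APPROX_NONE)[0],key=cv2.contourArea)
E
python3 - <<'E'
from h import *
d=ld('w1'); f=d['frame']; hsv=cv2.cvtColor(f,cv2.COLOR_RGB2HSV)
c=big(((f.max(2)<70)*255).astype(np.uint8),(225,170,320,248)); e=cv2.fitEllipse(c); print(e,cv2.boundingRect(c),onz(d,*e[0],.012),onz(d,*e[0],.019))
print('diam',np.array(e[1])*(d['eye'][2]-.019)/348)
c=big(cv2.inRange(hsv,(5,110,90),(20,255,255)),(400,30,475,100)); e=cv2.fitEllipse(c); print(e,onz(d,*e[0],.055))
cv2.imwrite('pics/w1z.png',cv2.resize(f[160:250,220:320,::-1],None,fx=6,fy=6))
E
```

```text
((270.2109680175781, 209.35964965820312), (55.939510345458984, 57.39636993408203), 95.10682678222656) (242, 181, 58, 57) [0.42271297 0.26520857 0.012     ] [0.42454284 0.2647061  0.019     ]
diam [0.04100282 0.04207068]
((435.6905212402344, 60.874732971191406), (55.20774459838867, 61.576900482177734), 8.9059476852417) [0.50039083 0.14763555 0.055     ]
```

View pics/w1z.png

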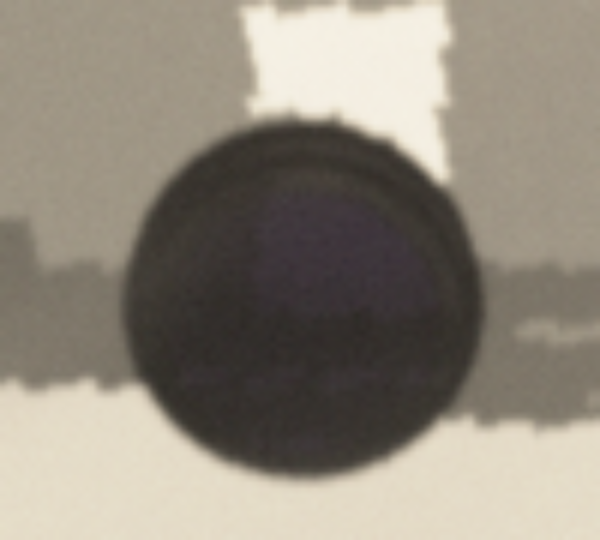

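Call:
servo_tool --deltas '[{"slide": [0.05,-0.15,0.6],"spin": 0.0},{"slide": [0,-0.05,0.8],"spin": 0.0},{"slide": [0,0,0.8],"spin": 0.0},{"slide": [0,0,0.8],"spin": 0.0},{"slide": [0,0,0.6],"spin": 0.0},{"slide": [0,0,0.3],"spin": 0.0},{"slide": [0,0,0],"spin": 0.0}]'

```text
time_s: 2.65
tcp_pos: [0.4214, 0.2746, 0.0145]
ee_rot: [[0.979, -0.206, 0.003], [-0.206, -0.979, 0.001], [0.002, -0.001, -1.0]]
wrist_force: [-0.7, -0.3, 0.7]
gripper_width: 1.003
```

Call:
servo_tool --deltas '[{"slide": [0,0,0],"spin": 0.0},{"slide": [0,0,0],"spin": 0.0}]'

```text
time_s: 2.85
tcp_pos: [0.4217, 0.2761, 0.0157]
ee_rot: [[0.979, -0.204, 0.004], [-0.204, -0.979, 0.003], [0.004, -0.003, -1.0]]
wrist_force: [0.2, 0.8, 0.3]
gripper_width: 1.0
```

Call:
servo_tool --deltas '[{"slide": [0.1,0.3,0],"spin": 0.0},{"slide": [0,0.1,0.1],"spin": 0.0},{"slide": [0,0,0.1],"spin": 0.0},{"slide": [0,0,0],"spin": 0.0}]'

```text
time_s: 3.25
tcp_pos: [0.423, 0.2656, 0.0124]
ee_rot: [[0.979, -0.204, 0.007], [-0.204, -0.979, 0.006], [0.006, -0.007, -1.0]]
wrist_force: [-0.6, -0.6, 0.4]
gripper_width: 1.001
```

Call:
servo_tool --deltas '[{"slide": [0,0,0.15],"spin": 0.0},{"slide": [0,0,0.15],"spin": 0.0},{"slide": [0,0,0.05],"spin": 0.0},{"slide": [0,0,0.0],"spin": 0.0}]'

```text
time_s: 3.65
tcp_pos: [0.4232, 0.2655, 0.0027]
ee_rot: [[0.979, -0.204, 0.007], [-0.204, -0.979, 0.006], [0.006, -0.007, -1.0]]
wrist_force: [-0.6, 0.1, 0.0]
gripper_width: 1.002
```

```bash
python3 - <<'E'
from h import *
d=cap('wrist','w2'); s=sense(); print(s['tcp_pos'],s['joint_velocities'].round(2),s['wrist_force'])
E
```

```text
[0.42321823 0.26555554 0.00274975] [-0.04 -0.33  0.2   0.09 -0.1   0.05] [ 0.44872439 -0.54801814  1.10472465]
```

View pics/w2.png

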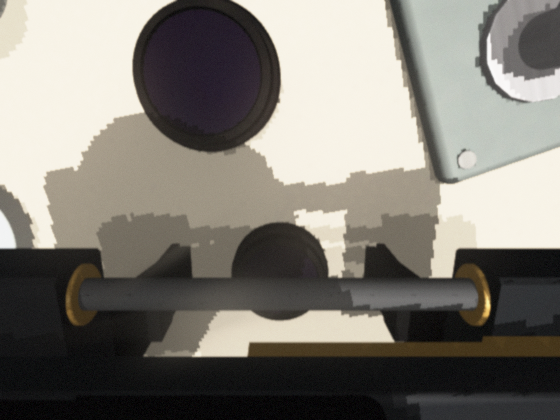

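The wrist view shows the lens between the fingers: columns 232–328 with the middle of the jaws at about 278, rows 222–320.

```bash
python3 - <<'E'
from h import *
d=ld('w2'); 
for z in (.0095,.019): print(onz(d,280,271,z))
print([proj(d,[.423,.2655,z]).round(1) for z in (.0,.0095,.019)])
f=d['frame']; cv2.imwrite('pics/w2z.png',cv2.resize(f[210:350,200:360,::-1],None,fx=4,fy=4))
E
```

```text
[0.42157334 0.26533331 0.0095    ]
[0.42584679 0.2644494  0.019     ]
[array([279.1, 260.7]), array([279.1, 268.4]), array([279., 277.])]
```

View pics/w2z.png

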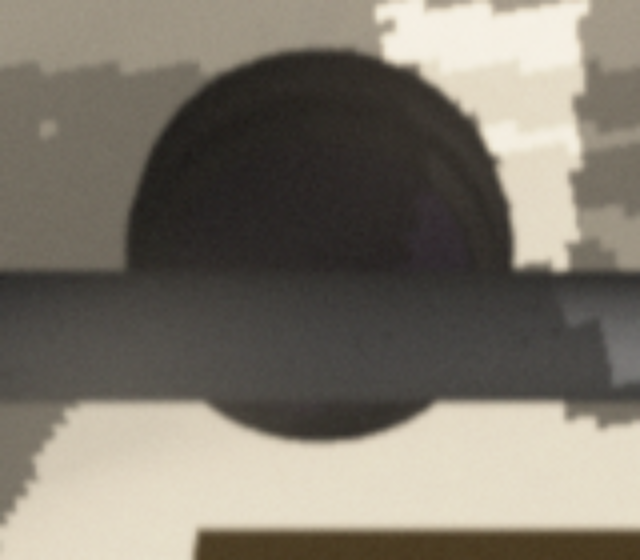

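```bash
python3 - <<'E'
from h import *
d=ld('w2')
print('eye',d['eye'])
print('far edge top z.019',onz(d,280,320,.019),'near edge z0',onz(d,280,222,0.),'z.019',onz(d,280,222,.019), 'L/R',onz(d,232,271,.0095),onz(d,328,271,.0095))
E
```

```text
eye [0.49200059 0.25076625 0.16606195]
far edge top z.019 [0.40106276 0.26955801 0.019     ] near edge z0 [0.44317521 0.26088367 0.        ] z.019 [0.44876157 0.25972608 0.019     ] L/R [0.42626512 0.28826296 0.0095    ] [0.41689144 0.24245193 0.0095    ]
```

The lens centre comes out within about 2 mm of the TCP axis, so I'm closing.

Call:
servo_tool --deltas '[{"slide": [0,0,0],"spin": 0.0},{"slide": [0,0,0],"spin": 0.0},{"slide": [0,0,0],"spin": 0.0},{"slide": [0,0,0],"spin": 0.0},{"slide": [0,0,0],"spin": 0.0},{"slide": [0,0,0],"spin": 0.0}]' --gripper 255

```text
time_s: 4.3
tcp_pos: [0.4233, 0.2658, 0.003]
ee_rot: [[0.979, -0.204, 0.007], [-0.204, -0.979, 0.006], [0.006, -0.007, -1.0]]
wrist_force: [-0.5, -0.2, -0.5]
gripper_width: 0.54
```

Call:
servo_tool --deltas '[{"slide": [0,0,0],"spin": 0.0},{"slide": [0,0,-0.2],"spin": 0.0},{"slide": [0,0,-0.4],"spin": 0.0},{"slide": [0,0,-0.6],"spin": 0.0},{"slide": [0,0,-0.6],"spin": 0.0},{"slide": [0,0,-0.6],"spin": 0.0},{"slide": [0,0,-0.6],"spin": 0.0},{"slide": [0,0,-0.4],"spin": 0.0},{"slide": [0,0,-0.2],"spin": 0.0},{"slide": [0,0,0],"spin": 0.0}]'

```text
time_s: 5.3
tcp_pos: [0.422, 0.2646, 0.1004]
ee_rot: [[0.979, -0.205, 0.007], [-0.205, -0.979, 0.007], [0.006, -0.008, -1.0]]
wrist_force: [-0.6, 0.5, -1.8]
gripper_width: 0.53
```

```bash
python3 - <<'E'
from h import *
d=cap('wrist','w3'); s=sense(); print(s['tcp_pos'],s['ee_rot'].round(4),s['joint_velocities'].round(2),s['wrist_force'],s['gripper_width'])
f=d['frame']; cv2.imwrite('pics/w3z.png',cv2.resize(f[150:350,150:410,::-1],None,fx=3,fy=3))
hsv=cv2.cvtColor(f,cv2.COLOR_RGB2HSV)
c=big(cv2.inRange(hsv,(5,110,90),(20,255,255)),(350,0,560,200)); e=cv2.fitEllipse(c); print(e,cv2.boundingRect(c),onz(d,*e[0],.055))
E
```

```text
[0.4218135  0.2644125  0.09994554] [[ 0.9788 -0.2047  0.0068]
 [-0.2048 -0.9788  0.0064]
 [ 0.0054 -0.0076 -1.    ]] [ 0.03  1.05 -0.65 -0.17  0.27  0.02] [ 0.18647661 -0.84986634 -0.68217636] 0.5308789602880486
((454.90301513671875, 54.03654098510742), (57.165740966796875, 93.94489288330078), 165.07371520996094) (429, 0, 60, 95) [0.50467395 0.14861985 0.055     ]
```

View pics/w3z.png

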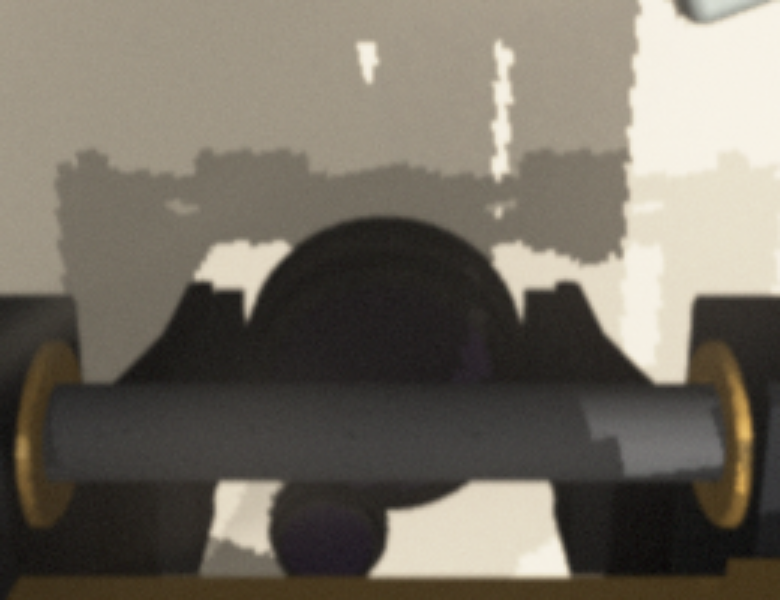

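Lens is held with the same silhouette as on the bench (rows 222–319), so it isn't tilted. I'm carrying it to above the post.

Call:
servo_tool --deltas '[{"slide": [0.3,0.3,0],"spin": 0.0},{"slide": [0.5,0.5,0],"spin": 0.0},{"slide": [0.6,0.6,0],"spin": 0.0},{"slide": [0.6,0.6,0],"spin": 0.0},{"slide": [0.6,0.6,0],"spin": 0.0},{"slide": [0.6,0.6,0],"spin": 0.0},{"slide": [0.4,0.4,0],"spin": 0.0},{"slide": [0.2,0.2,0],"spin": 0.0},{"slide": [0.1,0.1,0],"spin": 0.0},{"slide": [0,0,0],"spin": 0.0}]'

```text
time_s: 6.35
tcp_pos: [0.4975, 0.1377, 0.0918]
ee_rot: [[0.979, -0.206, -0.008], [-0.206, -0.979, -0.004], [-0.007, 0.006, -1.0]]
wrist_force: [-0.2, 0.4, -1.2]
gripper_width: 0.526
```

Call:
servo_tool --deltas '[{"slide": [0,0,0],"spin": 0.0},{"slide": [0,0,0],"spin": 0.0}]'

```text
time_s: 6.55
tcp_pos: [0.497, 0.1381, 0.0915]
ee_rot: [[0.979, -0.205, -0.009], [-0.205, -0.979, -0.004], [-0.007, 0.006, -1.0]]
wrist_force: [-0.4, 0.3, -2.0]
gripper_width: 0.53
```

Call:
servo_tool --deltas '[{"slide": [0.05,-0.2,0.1],"spin": 0.0},{"slide": [0.0,-0.15,0.2],"spin": 0.0},{"slide": [0,0,0.2],"spin": 0.0},{"slide": [0,0,0.2],"spin": 0.0},{"slide": [0,0,0.2],"spin": 0.0},{"slide": [0,0,0.1],"spin": 0.0},{"slide": [0,0,0],"spin": 0.0}]'

```text
time_s: 7.25
tcp_pos: [0.4992, 0.1485, 0.0638]
ee_rot: [[0.979, -0.202, -0.009], [-0.202, -0.979, -0.005], [-0.008, 0.006, -1.0]]
wrist_force: [0.2, 0.2, -1.0]
gripper_width: 0.53
```

```bash
python3 - <<'E'
from h import *
s=sense(); print(s['tcp_pos'],s['ee_rot'].round(4),s['joint_velocities'].round(2),s['wrist_force'],s['gripper_width'])
d=cap('scene','s4'); f=d['frame']; cv2.imwrite('pics/s4z.png',cv2.resize(f[120:240,240:400,::-1],None,fx=5,fy=5,interpolation=2))
d=cap('wrist','w4'); f=d['frame']; cv2.imwrite('pics/w4.png',f[:,:,::-1])
E
```

```text
[0.49916691 0.1485395  0.06378426] [[ 0.9793 -0.2021 -0.0093]
 [-0.2021 -0.9793 -0.0047]
 [-0.0081  0.0065 -0.9999]] [ 0.08  0.17 -0.25  0.17  0.15 -0.05] [ 0.24213752  0.22335534 -0.9537487 ] 0.5304680354923829
```

View pics/s4z.png

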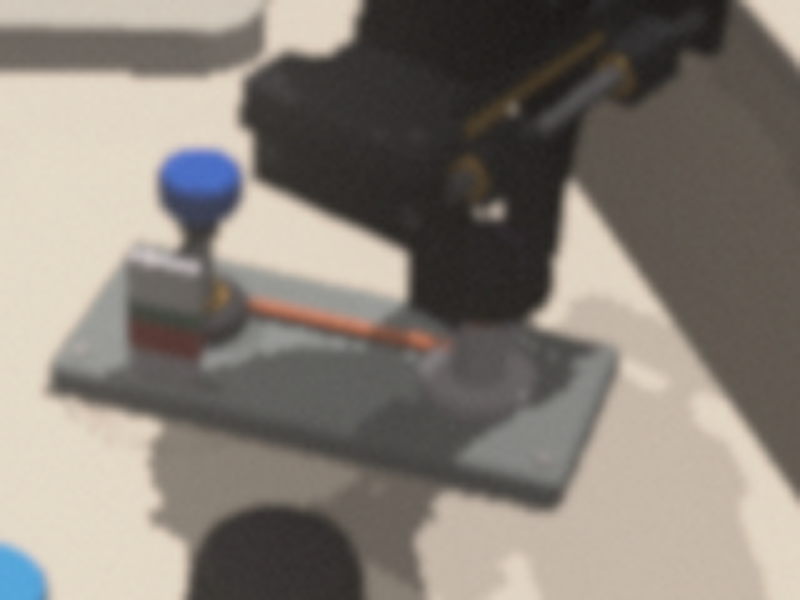

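View pics/w4.png

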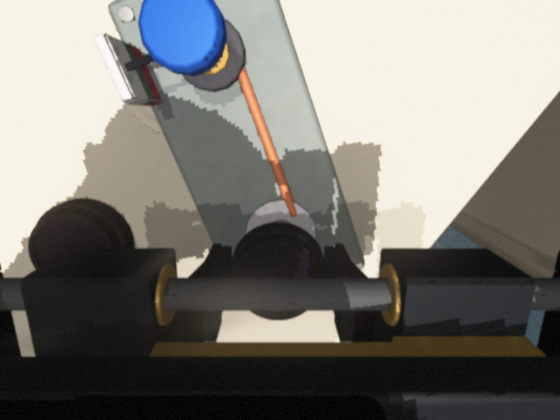

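The scene view shows the lens just above the post. The wrist view shows the knob at (183,30), the scale plate at (125,70) and the post's foot flange at (280,225) below the lens. I'll cross-check the knob and seat from here.

```bash
python3 - <<'E'
from h import *
d=ld('w4'); f=d['frame']; hsv=cv2.cvtColor(f,cv2.COLOR_RGB2HSV)
m=cv2.inRange(hsv,(105,150,190),(125,255,255)); c=big(m,(120,0,240,90)); print(cv2.boundingRect(c), cv2.minEnclosingCircle(c))
cv2.imwrite('pics/w4z.png',cv2.resize(f[0:330,80:380,::-1],None,fx=1.8,fy=1.8)); 
print([proj(d,[.607,.163,.085]),proj(d,[.607-.016,.163,.085]),proj(d,[.607,.163+.016,.085]),proj(d,[.607,.163-.016,.085])])
t=ld('top0');f=t['frame'];cv2.imwrite('pics/tz2.png',cv2.resize(f[165:260,295:365,::-1],None,fx=6,fy=6,interpolation=2))
E
```

```text
(140, 0, 79, 68) ((176.83990478515625, 27.877086639404297), 41.81018829345703)
[array([182.09634505,  27.92272157]), array([193.67527395,  73.6430279 ]), array([140.17582913,  37.50800434]), array([224.52857555,  18.22043335])]
```

View pics/w4z.png

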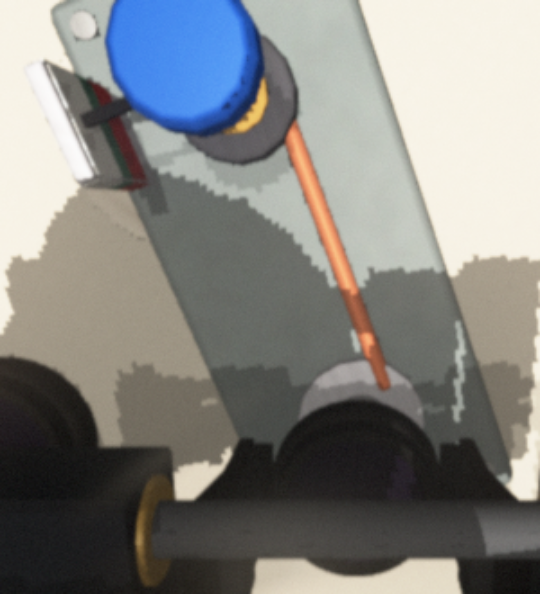

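View pics/tz2.png

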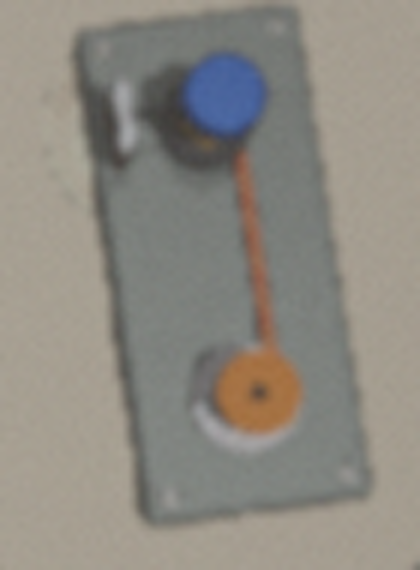

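```bash
python3 - <<'E'
from h import *
d=ld('w4')
for y in (.145,.1468,.1485): print(y,proj(d,[.499,y,.02]).round(1),proj(d,[.499,y,.074]).round(1))
f=d['frame']; cv2.imwrite('pics/w4y.png',cv2.resize(f[180:330,220:345,::-1],None,fx=5,fy=4))
E
```

```text
0.145 [283.9 232.8] [286.6 270.2]
0.1468 [281.1 233.3] [282.9 270.9]
0.1485 [278.4 233.8] [279.4 271.5]
```

View pics/w4y.png

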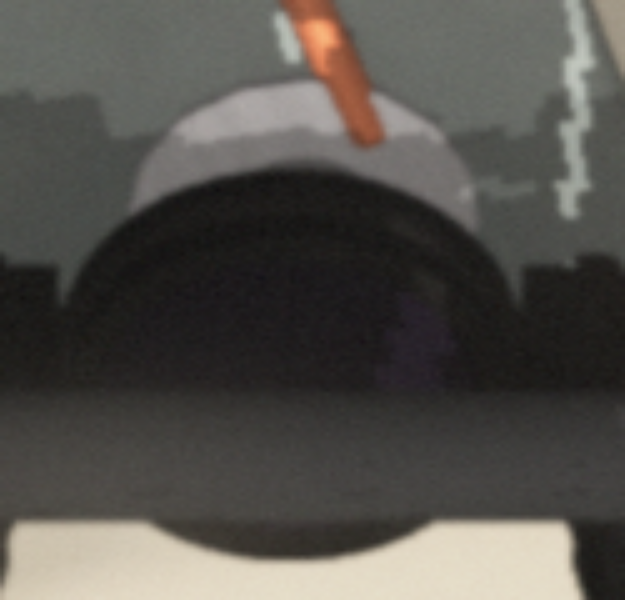

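The foot flange centre at column 281.1 puts the post at y = 0.1468, which agrees with the top view. I'm shifting 1.7 mm and lowering.

Call:
servo_tool --deltas '[{"slide": [0.03,0.07,0],"spin": 0.0},{"slide": [0,0,0.05],"spin": 0.0},{"slide": [0,0,0.05],"spin": 0.0},{"slide": [0,0,0.05],"spin": 0.0},{"slide": [0,0,0.0],"spin": 0.0}]'

```text
time_s: 7.85
tcp_pos: [0.5004, 0.1466, 0.0611]
ee_rot: [[0.979, -0.202, -0.007], [-0.202, -0.979, -0.003], [-0.006, 0.005, -1.0]]
wrist_force: [0.7, 0.5, -1.4]
gripper_width: 0.535
```

Call:
servo_tool --deltas '[{"slide": [-0.02,0,0.05],"spin": 0.0},{"slide": [0,0,0.05],"spin": 0.0},{"slide": [0,0,0.0],"spin": 0.0}]'

```text
time_s: 8.15
tcp_pos: [0.4999, 0.1468, 0.0584]
ee_rot: [[0.979, -0.202, -0.007], [-0.202, -0.979, -0.003], [-0.006, 0.004, -1.0]]
wrist_force: [0.3, -0.9, 0.5]
gripper_width: 0.527
```

Call:
servo_tool --deltas '[{"slide": [0,0,0.03],"spin": 0.0},{"slide": [0,0,0.0],"spin": 0.0}]'

```text
time_s: 8.35
tcp_pos: [0.5, 0.1469, 0.0583]
ee_rot: [[0.979, -0.202, -0.006], [-0.202, -0.979, -0.003], [-0.006, 0.004, -1.0]]
wrist_force: [-0.1, -0.1, -1.4]
gripper_width: 0.534
```

Call:
servo_tool --deltas '[{"slide": [0,0,0.05],"spin": 0.0},{"slide": [0,0,0.0],"spin": 0.0}]'

```text
time_s: 8.55
tcp_pos: [0.5002, 0.1471, 0.0583]
ee_rot: [[0.98, -0.201, -0.006], [-0.201, -0.98, -0.003], [-0.005, 0.004, -1.0]]
wrist_force: [-0.4, -0.0, -2.2]
gripper_width: 0.53
```

```bash
python3 - <<'E'
from h import *
for i in range(3):
    d=cap('wrist','w5'); s=sense(); print(s['tcp_pos'].round(4),s['wrist_force'].round(2),s['moment'].round(3),s['joint_velocities'].round(2))
f=d['frame']; cv2.imwrite('pics/w5z.png',cv2.resize(f[180:330,220:345,::-1],None,fx=5,fy=4))
d=cap('scene','s5'); f=d['frame']; cv2.imwrite('pics/s5z.png',cv2.resize(f[165:210,310:370,::-1],None,fx=10,fy=10,interpolation=2))
E
```

```text
[0.5003 0.1471 0.0582] [ 0.05  0.15 -1.21] [-0.001 -0.024 -0.057] [ 0.03  0.42 -0.26 -0.07  0.51  0.  ]
[0.5003 0.1471 0.0581] [-0.37  1.    1.94] [0.135 0.206 0.033] [ 0.04  0.05  0.15  0.1  -0.18  0.01]
[0.5002 0.1471 0.0581] [-1.89  1.26  1.54] [ 0.168  0.216 -0.007] [ 0.02  0.03  0.06  0.05 -0.11  0.07]
```

View pics/s5z.png

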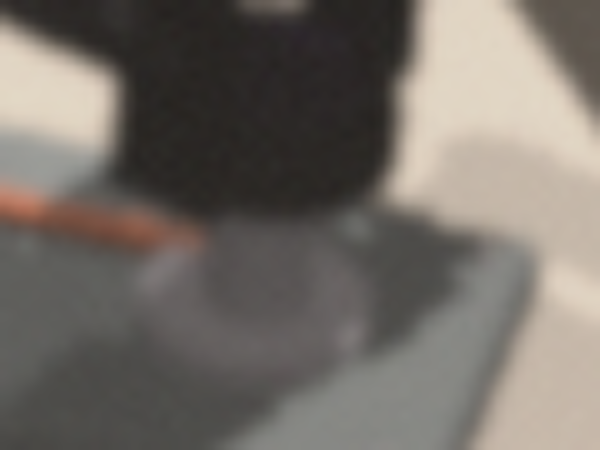

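View pics/w5z.png

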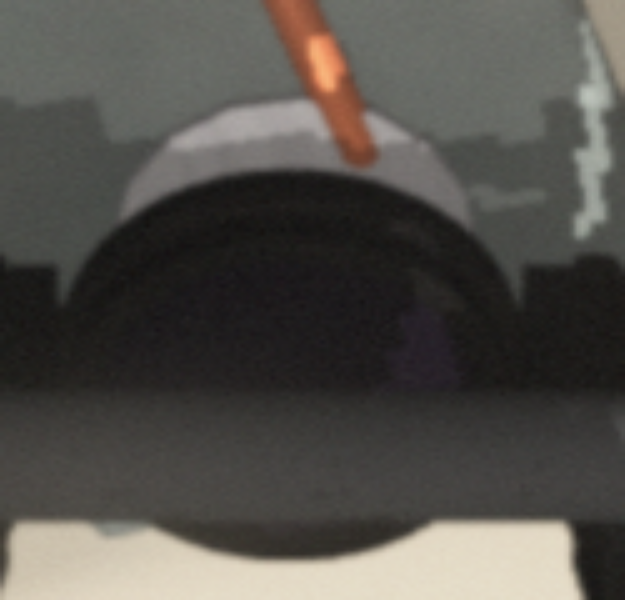

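Contact has begun: z has stopped at 58.1 mm and the force rose by about 3 N. One small push down, then I release.

Call:
servo_tool --deltas '[{"slide": [0,0,0.04],"spin": 0.0},{"slide": [0,0,0.02],"spin": 0.0}]'

```text
time_s: 8.95
tcp_pos: [0.5003, 0.1471, 0.0581]
ee_rot: [[0.98, -0.2, -0.006], [-0.2, -0.98, -0.004], [-0.005, 0.005, -1.0]]
wrist_force: [-1.3, -0.4, 3.3]
gripper_width: 0.528
```

Call:
servo_tool --deltas '[{"slide": [0,0,0],"spin": 0.0},{"slide": [0,0,0],"spin": 0.0},{"slide": [0,0,0],"spin": 0.0},{"slide": [0,0,0],"spin": 0.0},{"slide": [0,0,0],"spin": 0.0}]' --gripper 30

```text
time_s: 9.45
tcp_pos: [0.5004, 0.147, 0.0572]
ee_rot: [[0.98, -0.201, -0.006], [-0.201, -0.98, -0.004], [-0.005, 0.005, -1.0]]
wrist_force: [0.7, 1.2, 0.3]
gripper_width: 0.856
```

```bash
python3 - <<'E'
from h import *
d=cap('wrist','w6'); s=sense(); print(s['tcp_pos'].round(4),s['wrist_force'].round(2),s['gripper_width'])
f=d['frame']; cv2.imwrite('pics/w6z.png',cv2.resize(f[180:330,180:380,::-1],None,fx=4,fy=4))
E
```

```text
[0.5004 0.147  0.0572] [-0.47 -0.48  0.51] 0.8634926493694407
```

View pics/w6z.png

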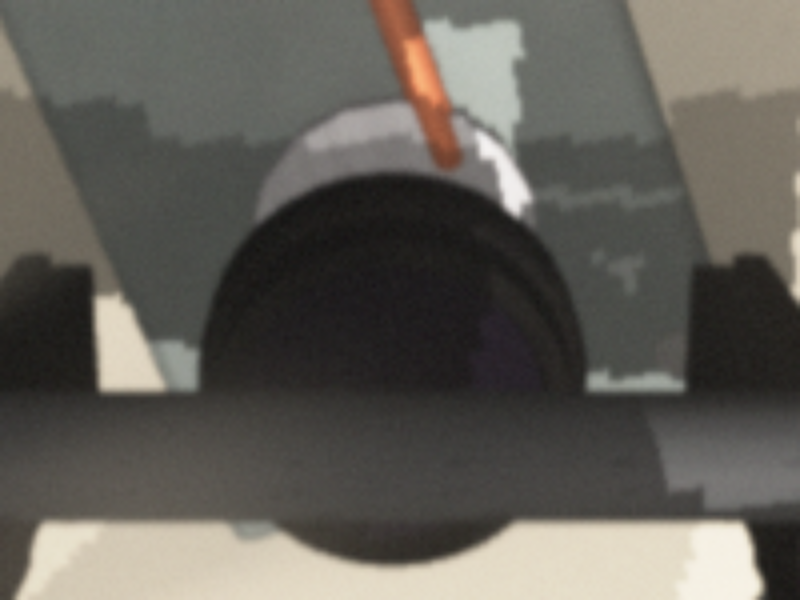

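The wrist view shows the lens free of both pads and sitting on the post. I'm lifting straight up and checking the centring.

Call:
servo_tool --deltas '[{"slide": [0,0,-0.2],"spin": 0.0},{"slide": [0,0,-0.4],"spin": 0.0},{"slide": [0,0,-0.6],"spin": 0.0},{"slide": [0,0,-0.6],"spin": 0.0},{"slide": [0,0,-0.6],"spin": 0.0},{"slide": [0,0,-0.4],"spin": 0.0},{"slide": [0,0,-0.2],"spin": 0.0},{"slide": [0,0,0],"spin": 0.0}]'

```text
time_s: 10.3
tcp_pos: [0.5014, 0.1475, 0.1392]
ee_rot: [[0.98, -0.2, -0.003], [-0.2, -0.98, -0.003], [-0.003, 0.003, -1.0]]
wrist_force: [0.2, 0.5, 0.0]
gripper_width: 0.886
```

Call:
servo_tool --deltas '[{"slide": [-0.8,0,-0.2],"spin": 0.0},{"slide": [-0.8,0,0],"spin": 0.0},{"slide": [-0.6,0,0],"spin": 0.0},{"slide": [-0.3,0,0],"spin": 0.0},{"slide": [0,0,0],"spin": 0.0}]'

```text
time_s: 10.8
tcp_pos: [0.437, 0.1596, 0.1424]
ee_rot: [[0.979, -0.202, -0.007], [-0.202, -0.979, -0.005], [-0.006, 0.006, -1.0]]
wrist_force: [0.5, 0.7, -0.1]
gripper_width: 0.884
```

```bash
python3 - <<'E'
from h import *
d=cap('wrist','w7'); s=sense(); print(s['tcp_pos'].round(4),s['wrist_force'].round(2),s['gripper_width'])
d=cap('scene','s7'); f=d['frame']; cv2.imwrite('pics/s7z.png',cv2.resize(f[130:230,250:380,::-1],None,fx=6,fy=6,interpolation=2))
d=cap('top','t7')
E
```

```text
[0.4375 0.1597 0.1425] [ 0.22 -0.31 -0.47] 0.8830922320975115
```

View pics/s7z.png

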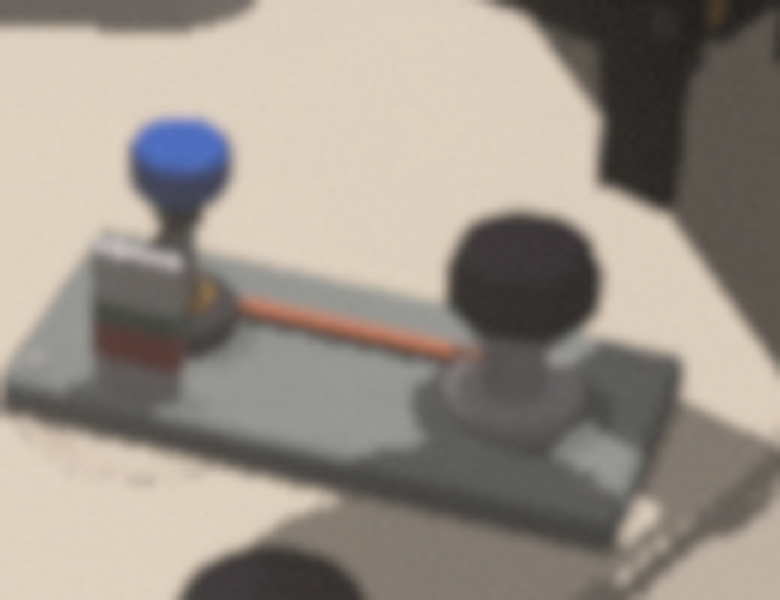

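View pics/w7.png

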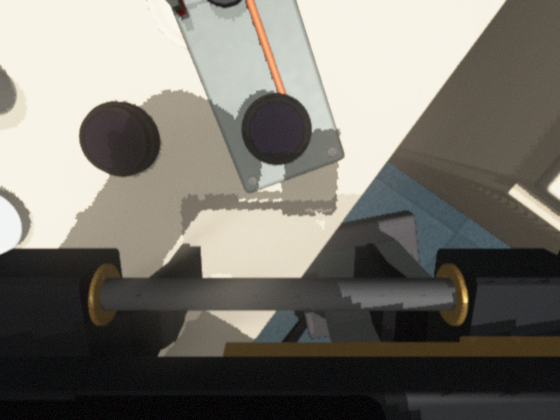

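View pics/t7.png

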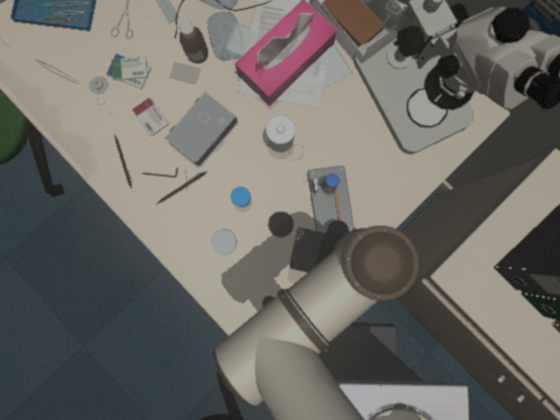

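The scene view shows the lens lying level on the post (centre near (337,176)). The wrist view has it at (277,128). I'll compute its offset from the seat.

```bash
python3 - <<'E'
from h import *
d=ld('w7'); f=d['frame']; c=big(((f.max(2)<75)*255).astype(np.uint8),(235,80,320,175)); e=cv2.fitEllipse(c); b=cv2.boundingRect(c); print(e,b)
for p in (e[0],(b[0]+b[2]/2-.5,b[1]+b[3]/2-.5)): print(onz(d,*p,.070),onz(d,*p,.074))
# predicted top circle
th=np.linspace(0,2*np.pi,72)
for C in ((.4998,.147),):
    for z in (.055,.074):
        q=np.array([proj(d,[C[0]+.0235*np.cos(a),C[1]+.0235*np.sin(a),z]) for a in th]); print(z,q.min(0),q.max(0))
d=ld('s7'); f=d['frame']; c=big(((f.max(2)<85)*255).astype(np.uint8),(318,160,355,194)); b=cv2.boundingRect(c); print('scene',b,cv2.fitEllipse(c))
for C in ((.4995,.147),):
    qq=[]
    for z in (.055,.074):
        q=np.array([proj(d,[C[0]+.0235*np.cos(a),C[1]+.0235*np.sin(a),z]) for a in th]); print(z,q.min(0),q.max(0))
E
```

```text
((275.90435791015625, 128.86915588378906), (68.31314086914062, 70.16460418701172), 155.62229919433594) (242, 94, 69, 70)
[0.49881704 0.14831823 0.07      ] [0.49897491 0.1482921  0.074     ]
[0.49903563 0.14820901 0.07      ] [0.49918978 0.14818473 0.074     ]
0.055 [243.70586133  90.59920921] [311.12453088 159.966114  ]
0.074 [241.12504296  88.63620445] [314.03843902 163.60659722]
scene (325, 167, 24, 22) ((336.8115234375, 176.8015899658203), (20.885971069335938, 22.8455810546875), 84.63143920898438)
0.055 [323.77350545 171.85804989] [349.75430645 186.97780554]
0.074 [324.34523009 163.30616511] [350.64156091 178.27864219]
```

The lens is at about (0.499, 0.148), within roughly 1–1.5 mm of the seat. Next I close the fingers and go over the knob.

Call:
servo_tool --deltas '[{"slide": [0.4,-0.1,0],"spin": 0.0},{"slide": [0.8,-0.2,0],"spin": 0.0},{"slide": [0.8,-0.2,0],"spin": 0.0},{"slide": [0.8,-0.2,0],"spin": 0.0},{"slide": [0.8,-0.2,0],"spin": 0.0},{"slide": [0.8,-0.2,0],"spin": 0.0},{"slide": [0.8,-0.2,0],"spin": 0.0},{"slide": [0.5,-0.1,0],"spin": 0.0},{"slide": [0.3,-0.1,0],"spin": 0.0},{"slide": [0,0,0],"spin": 0.0}]' --gripper 255

```text
time_s: 11.95
tcp_pos: [0.6105, 0.164, 0.1378]
ee_rot: [[0.978, -0.207, -0.004], [-0.207, -0.978, -0.006], [-0.003, 0.007, -1.0]]
wrist_force: [0.2, -0.3, 0.7]
gripper_width: 0.061
```

Call:
servo_tool --deltas '[{"slide": [0,0,0],"spin": 0.0},{"slide": [0,0,0],"spin": 0.0}]'

```text
time_s: 12.15
tcp_pos: [0.6102, 0.1635, 0.1371]
ee_rot: [[0.978, -0.207, -0.005], [-0.207, -0.978, -0.007], [-0.004, 0.008, -1.0]]
wrist_force: [-0.4, -0.7, -0.6]
gripper_width: 0.013
```

Call:
servo_tool --deltas '[{"slide": [-0.12,0,0.2],"spin": 0.0},{"slide": [0,0,0.4],"spin": 0.0},{"slide": [0,0,0.4],"spin": 0.0},{"slide": [0,0,0.4],"spin": 0.0},{"slide": [0,0,0.2],"spin": 0.0},{"slide": [0,0,0.1],"spin": 0.0},{"slide": [0,0,0],"spin": 0.0}]'

```text
time_s: 12.85
tcp_pos: [0.6042, 0.164, 0.0906]
ee_rot: [[0.979, -0.206, -0.007], [-0.206, -0.979, -0.007], [-0.006, 0.009, -1.0]]
wrist_force: [-0.7, -0.6, 0.2]
gripper_width: 0.004
```

```bash
python3 - <<'E'
from h import *
d=cap('wrist','w8'); s=sense(); print(s['tcp_pos'].round(4),s['wrist_force'].round(2),s['gripper_width'])
d=cap('scene','s8'); f=d['frame']; cv2.imwrite('pics/s8z.png',cv2.resize(f[110:220,240:370,::-1],None,fx=6,fy=5.4,interpolation=2))
E
```

```text
[0.6044 0.164  0.0909] [-0.   -0.69 -0.63] 0.006327866836300915
```

View pics/s8z.png

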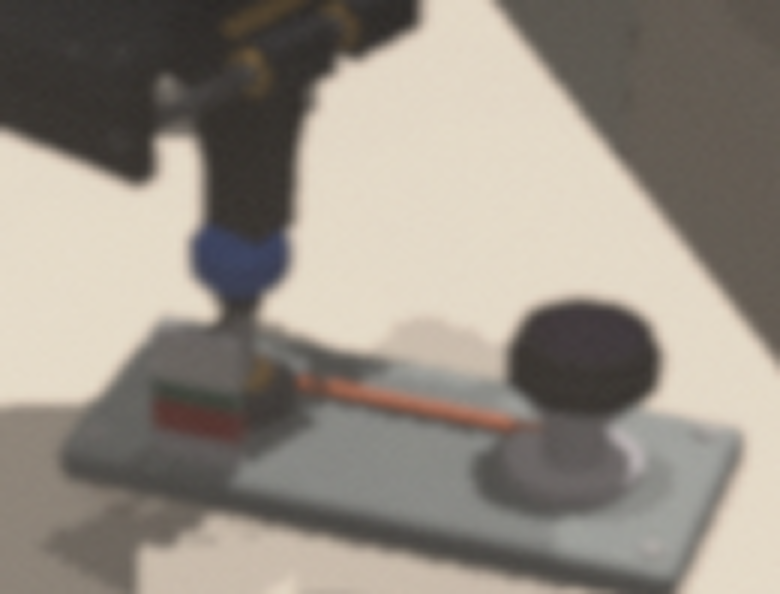

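View pics/w8.png

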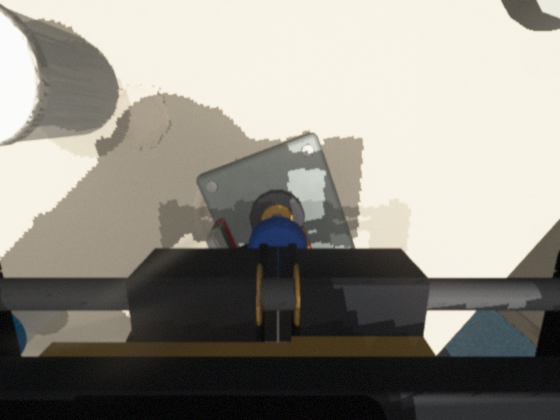

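Fingertips are above the knob and about 2.6 mm short of its centre in x. The lens still sits level. I'm shifting and lowering to contact.

Call:
servo_tool --deltas '[{"slide": [0.1,0,0.05],"spin": 0.0},{"slide": [0,0,0.08],"spin": 0.0},{"slide": [0,0,0.08],"spin": 0.0},{"slide": [0,0,0.04],"spin": 0.0}]'

```text
time_s: 13.35
tcp_pos: [0.6084, 0.1639, 0.0861]
ee_rot: [[0.979, -0.206, -0.003], [-0.206, -0.979, -0.005], [-0.002, 0.006, -1.0]]
wrist_force: [1.3, 0.2, 0.2]
gripper_width: 0.003
```

Call:
servo_tool --deltas '[{"slide": [-0.03,0,0.05],"spin": 0.0},{"slide": [0,0,0.1],"spin": 0.0},{"slide": [0,0,0.1],"spin": 0.0},{"slide": [0,0,0.1],"spin": 0.0}]'

```text
time_s: 13.75
tcp_pos: [0.6083, 0.1639, 0.0811]
ee_rot: [[0.979, -0.204, -0.001], [-0.204, -0.979, -0.006], [0.001, 0.006, -1.0]]
wrist_force: [-2.0, -1.4, 5.6]
gripper_width: 0.006
```

Call:
servo_tool --deltas '[{"slide": [0,0,0.12],"spin": 0.0},{"slide": [0,0,0.12],"spin": 0.0},{"slide": [0,0,0.12],"spin": 0.0}]'

```text
time_s: 14.05
tcp_pos: [0.6083, 0.164, 0.0762]
ee_rot: [[0.979, -0.203, 0.001], [-0.203, -0.979, -0.006], [0.003, 0.006, -1.0]]
wrist_force: [-3.1, 0.3, 6.7]
gripper_width: 0.004
```

Call:
servo_tool --deltas '[{"slide": [0,0,0.12],"spin": 0.0},{"slide": [0,0,0.12],"spin": 0.0},{"slide": [0,0,0.12],"spin": 0.0},{"slide": [0,0,0.08],"spin": 0.0}]'

```text
time_s: 14.45
tcp_pos: [0.6083, 0.164, 0.0717]
ee_rot: [[0.98, -0.201, 0.004], [-0.201, -0.98, -0.007], [0.005, 0.006, -1.0]]
wrist_force: [-3.7, -0.8, 7.8]
gripper_width: 0.004
```

```bash
python3 - <<'E'
from h import *
d=cap('wrist','w9'); s=sense(); print(s['tcp_pos'].round(4),s['wrist_force'].round(2),s['gripper_width'])
d=cap('scene','s9'); f=d['frame']; cv2.imwrite('pics/s9z.png',cv2.resize(f[130:220,240:370,::-1],None,fx=6,fy=6,interpolation=2))
s=sense(); print(s['tcp_pos'].round(4),s['wrist_force'].round(2))
f=ld('w9')['frame']; cv2.imwrite('pics/w9z.png',cv2.resize(f[100:300,160:380,::-1],None,fx=3.5,fy=3))
E
```

```text
[0.6083 0.164  0.0717] [-3.27  0.48  8.95] 0.0051999456423222085
[0.6084 0.164  0.0718] [-2.65 -0.46  8.15]
```

View pics/s9z.png

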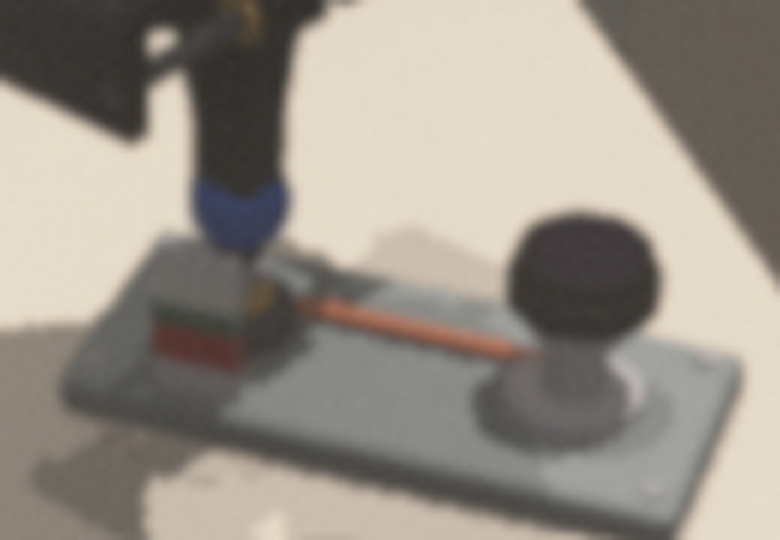

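View pics/w9z.png

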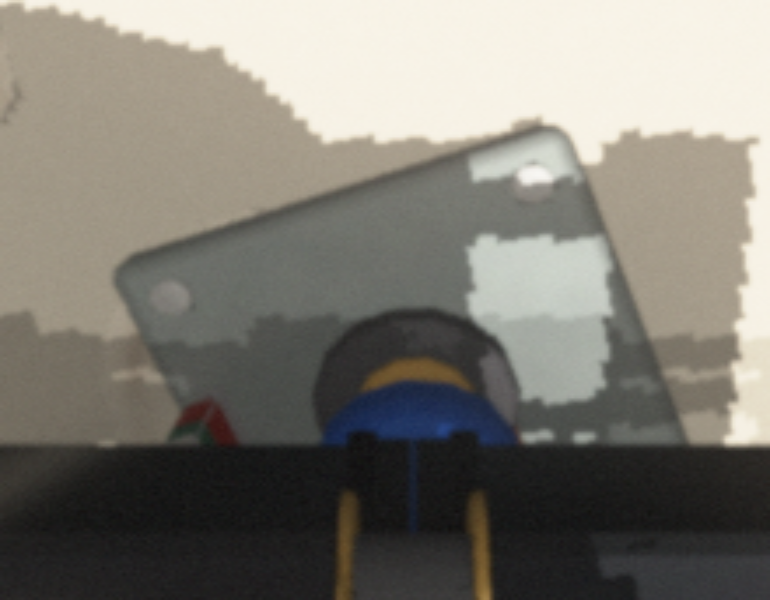

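The scene view shows the knob pushed down (around (280,165)) and the lens unmoved. The pointer itself is hidden from both views. Height says 13.3 mm of travel and force (8–9 N) says 12–16 mm, so I'm going a little further to reach mid-green.

Call:
servo_tool --deltas '[{"slide": [0,0,0.09],"spin": 0.0},{"slide": [0,0,0.08],"spin": 0.0},{"slide": [0,0,0.06],"spin": 0.0}]'

```text
time_s: 14.85
tcp_pos: [0.6083, 0.164, 0.0715]
ee_rot: [[0.98, -0.199, 0.006], [-0.199, -0.98, -0.007], [0.007, 0.006, -1.0]]
wrist_force: [-3.8, 0.9, 8.2]
gripper_width: 0.007
```

```bash
python3 - <<'E'
from h import *
F=[];Z=[]
for i in range(16):
    optics.capture('wrist'); s=sense(); F.append(s['wrist_force']); Z.append(s['tcp_pos'])
print(np.mean(F,0),np.array(Z)[[0,5,10,15]].round(4),s['time_s'])
d=cap('top','t10'); f=d['frame']; cv2.imwrite('pics/t10z.png',cv2.resize(f[110:270,200:380,::-1],None,fx=4,fy=3.7))
d=cap('scene','s10'); f=d['frame']; cv2.imwrite('pics/s10z.png',cv2.resize(f[130:220,240:370,::-1],None,fx=6,fy=6,interpolation=2))
E
```

```text
[-3.10551436 -0.46508886  8.61110989] [[0.6083 0.164  0.0716]
 [0.6083 0.164  0.0716]
 [0.6083 0.164  0.0715]
 [0.6083 0.164  0.0715]] 15.65
```

View pics/s10z.png

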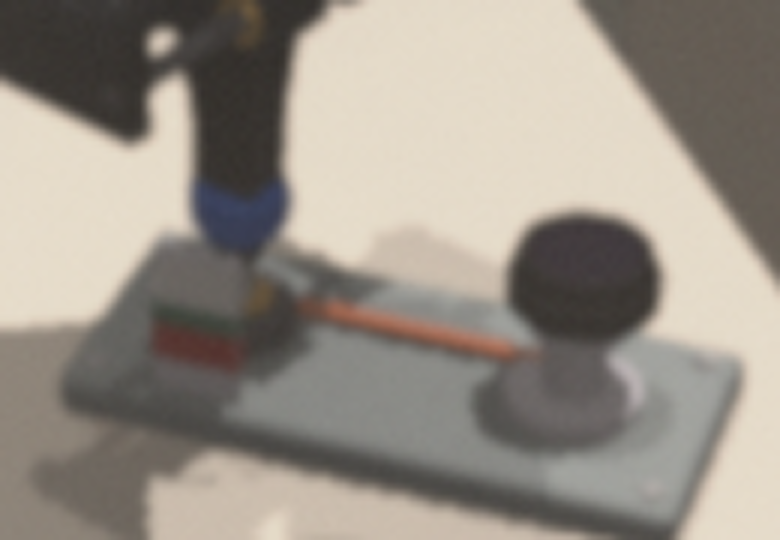

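View pics/s10.png

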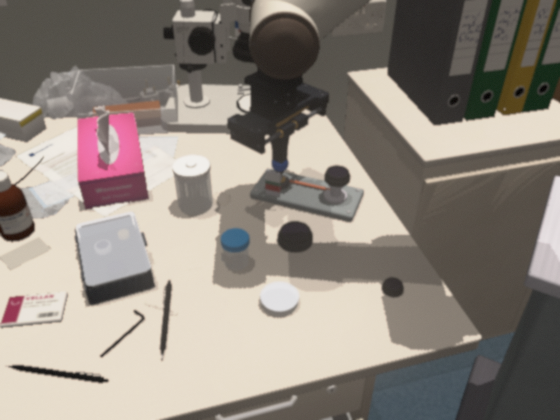

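It's holding steady at z = 71.5 mm (13.5 mm travel, and 8.6 N gives 14.4 mm), which is in the green but near its upper edge. Under load about 2 mm of each step is lost to give, so I use slightly larger steps.

Call:
servo_tool --deltas '[{"slide": [0,0,0.13],"spin": 0.0},{"slide": [0,0,0.13],"spin": 0.0}]'

```text
time_s: 15.95
tcp_pos: [0.6084, 0.164, 0.069]
ee_rot: [[0.98, -0.198, 0.008], [-0.198, -0.98, -0.007], [0.009, 0.006, -1.0]]
wrist_force: [-3.1, 0.1, 8.5]
gripper_width: 0.002
```

```bash
python3 - <<'E'
from h import *
F=[];Z=[]
for i in range(12):
    optics.capture('wrist'); s=sense(); F.append(s['wrist_force']); Z.append(s['tcp_pos'])
print(np.mean(F,0),np.array(Z)[[0,4,8,11]].round(4),s['time_s'])
E
```

```text
[-3.61426544 -0.28120698  9.02970558] [[0.6084 0.164  0.0688]
 [0.6084 0.164  0.069 ]
 [0.6084 0.164  0.069 ]
 [0.6084 0.164  0.0691]] 16.55
```

z = 69.0 mm and 9.0 N both give 16 mm of travel, the middle of the green. A last look before handing in.

```bash
python3 - <<'E'
from h import *
d=cap('scene','s11'); f=d['frame']; cv2.imwrite('pics/s11z.png',cv2.resize(f[130:220,240:370,::-1],None,fx=6,fy=6,interpolation=2))
a=ld('s7')['frame']
for n,g in (('s7',a),('s11',f)):
    c=big(((g.max(2)<85)*255).astype(np.uint8),(318,160,355,194)); print(n,cv2.boundingRect(c),np.round(cv2.fitEllipse(c)[0],1))
b=ld('scene0')['frame'].astype(int)
for nm,(x0,y0,x1,y1) in dict(pot=(215,225,255,272),dish=(255,280,305,316),swabs=(172,155,215,213)).items(): print(nm,np.abs(f[y0:y1,x0:x1].astype(int)-b[y0:y1,x0:x1]).mean().round(2))
s=sense(); print(s['tcp_pos'].round(4),s['wrist_force'].round(1))
E
```

```text
s7 (325, 167, 24, 22) [336.8 176.8]
s11 (325, 167, 24, 21) [336.8 176.7]
pot 29.68
dish 27.98
swabs 23.57
[0.6084 0.164  0.0691] [-3.3 -0.7  9.7]
```

View pics/s11z.png

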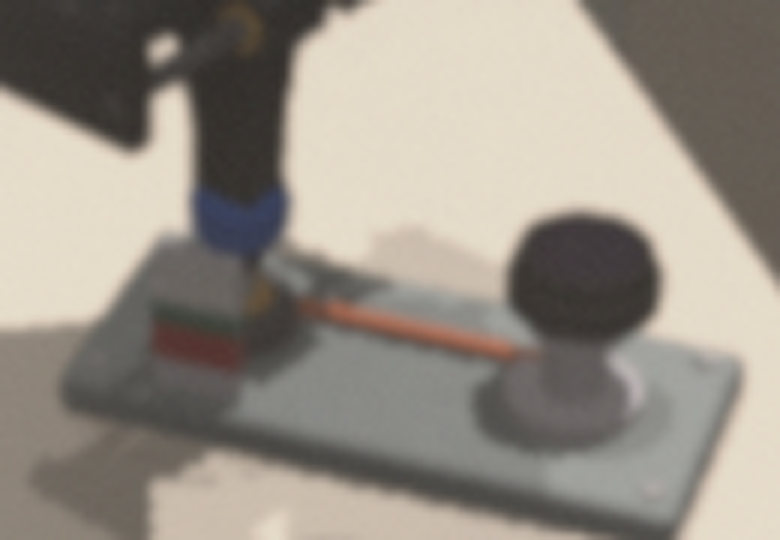

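The lens is unchanged at (336.8,176.7) and level. The bystander pixel differences come from auto-exposure; in the full frame the pot, dish and canister are still at (235,248), (279,298) and (193,185). I'm handing in.

```bash
python3 -c "
from h import *
print(r.finish_job()); s=sense(); print(s['time_s'],s['tcp_pos'].round(4),s['wrist_force'].round(1))"
```

```text
the job is handed in; nothing more can be done
None
the job is handed in; nothing more can be done
```

I set the 47 mm lens (the middle of the three discs) on the orange post and let go of it. Then I pressed the blue plunger with the shut fingers and handed the job in while holding it there, at about 17 s.

**Last checks:**
- **Lens:** It sits level and is centred to within about 1–1.5 mm by the wrist and scene views. It did not move while I pressed.
- **Plunger:** It held steady at a tip height of 69 mm and about 9 N. Both give about 16 mm of travel, the middle of the green. It never read lower than 68.8 mm, so it stayed out of the red.
- **Bystanders:** The pot, dish and canister look unmoved by eye in the full scene view.

**What the checks could not show:**
- **Pointer:** It was hidden from the scene and wrist views during pressing, and I did not check the top view. The green position therefore rests on height and force, not on seeing the pointer.
- **Image comparison:** The pixel check on the pot, dish and canister gave large differences. I put this down to the camera's exposure changing, so that check was inconclusive.
- **Seat position:** The views disagreed by 1–2 mm, so I used a value in between.
- **Tool tilt:** The tool drifted by up to about 1°, which left about 3 N of sideways push on the knob.

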